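# Saddle the third lamp canister

## Robot

A 6-joint arm with a two-finger parallel gripper is mounted at the origin on the work surface. World frame = base frame: x ahead of the robot, y to its left, z up, the work surface at z = 0. Lengths are in mm, angles in degrees, forces in N, time in s.
With the tool pointing down it reaches from about 350 to 850 mm from the base axis. Payload 8.1 kg.
Tool frame: the origin (TCP) lies midway between the tips of the shut fingers; the grasp point (between the pads) lies 19 mm behind it (r.pinch_z is the distance from the TCP to the grasp point, in mm); z points along the fingers, y is the line along which they close (so a half turn about z gives the same grasp; the last joint's range is limited). The gripper opens to 85 mm and grips with 20 to 120 N. Pads are 22 mm wide; open, the fingers measure 114 mm over their backs; the gripper's body (76 mm by 85 mm) begins 54 mm behind the grasp point. The pads swing forward as they close: fully open they stand 13 mm farther back than shut.
Start: joints at [63.518, 7.471, 85.268, -0, 87.261, -4.893], TCP at [220.747, 557.921, 231.292] pointing down, gripper open.
Joint ranges: [-169.43, 169.43], [-51.17, 129.36], [1.28, 143.12], [-76.62, 256.62], [0, 156.53], [-152.29, 152.29]. Speed limits (degrees/s): [136.94, 136.94, 159.86, 180, 180, 180].

## Interface

Orientations are given as [roll, pitch, yaw] about the fixed x, y, z axes, in that order (R = Rz(yaw) Ry(pitch) Rx(roll)).
In Python, from bench import r gives the robot as it stands.
- The arm moves only by the shell command python3 -m jog 'ROWS' [OPENING] [FORCE]. ROWS is JSON, one flat list of numbers, 6 for each row, row after row: the shift along the tool's x, y, z in m, then the turn, a rotation vector about the tool's x, y, z in rad. A call has 1 to 8 rows; each row is the pose to reach, as a shift and turn from the pose commanded when the call began, along the tool's axes at that moment; what a row does not reach only later rows make up. A row lasts 1/8 s, in which the tool goes at most 62.5 mm and 10.7 degrees, less where a joint would pass 70% of its speed; a pose out of reach is approached as far as the arm can. A call with a gripper value outside its range is refused whole. OPENING is the opening, from -1 (shut) to 1 (fully open), set as the call begins (- or left out, the last holds). The fingers move at their own pace and stop on an object; FORCE is the grip in N (left out, the last holds). Time passes only in rows, so rows that repeat a pose let the fingers close. It gives the time, the measured TCP pose, the force, the opening and the grip force at its end, in the units of the state.
- r.sense(): the state, without advancing time (a new reading comes with each control period).
- r.snapshot(name): name is "scene" or "top" or "wrist"; returns a dict with "pixels" (384x512x3 uint8, red, green, blue), "range_z" (384x512 float32, mm along the optical axis (not along the pixel's ray), 0 where there is no reading), "K" (3x3 intrinsics, pixels), "rvec" (rotation vector, rad) and "tvec" (3), from world to camera coordinates, as OpenCV has them. Camera axes: x right, y down, z forward; pixel columns grow to the right and rows downward; lengths in mm; the calibration is good to about 2 mm. A picture is of the moment at which its call begins.
- r.hand_in(): hands the job in; it is judged then, once.
Trained networks look in a picture, given as the dict that the camera call returned (one of the last four; its "shot" number tells which), for a name from the list of things; names that differ only in an ending like _2 or _b are one class to them, and where a whole thing is asked for, a point or a joint stands for the part that bears it (a point fixed in the world has none). Each returns a list of dicts, best first, with "score" (0 to 1); they miss things now and then, are a little off and sometimes report something else, mostly with a low value. They report only what shows in the picture. A call takes as long as a camera call. They do not tell look-alikes from the thing itself.
- r.look_for(picture, target): "bbox" ([left, top, right, bottom] in pixels, round what is visible of it).
- r.outline_of(picture, target): "region" (384x512 bool, what is visible of it) and "bbox" ([left, top, right, bottom] in pixels, round what is visible of it).
The state is a dict: "time": time; "joint_pos": joint angles; "qd": joint speeds; "joint_efforts": joint torques, N m; "tool_pos": TCP position; "tcp_rot": TCP orientation; "ft_force": force on the tool from outside, world axes, zero at the start; "wrist_torque": the same for the moment, N m; "finger_gap": finger opening in mm; "grip_force": force on a finger pad.
Only numpy, scipy, OpenCV 4.12 (cv2) and the standard library are available. Lean on these libraries where they do the work, as an engineer would, in place of code of your own. Each camera call takes 0.05 s, during which the arm holds its last target. There are 200 camera calls.

## Task

Stack the spare-lamp canisters in their rack: first take the slim bottle out from between the two lower canisters and stand it upright on the table. Then push the sliding plate until the two lower canisters are pressed firmly together and against the step - feel the row go solid and keep up the pressure for a moment, without crushing it - and let go; finally roll the canister that lies on the step over, so that it comes to rest in the groove on top of the two, square and in line with them. Leave the other things on the table where they are.

Things in the scene. Friction and masses are not known exactly. Their poses are not given: they have to be found in the camera images.
- rack: Low metal rack fixed to the table. Origin on the table surface; x across the rack (the canisters' axes lie along it), y along the rack from the step to the sliding plate, z up. Base plate 140 x 360 mm (y -170 to +190 mm), 10 mm thick. The grey step, a solid block, fills y -160 to -40 mm; then comes the bay, with side rails up to z 35 mm, inner faces at x +-65 mm.
- step_edge (a point): Middle of the step's top front edge (rack y -40 mm, z 72 mm). The upright face below is the fixed stop of the row. The step's flat top runs 120 mm back from here, with side lips 12 mm high (inner faces at x +-65 mm) and a back lip 10 mm high; it is open towards the bay.
- groove (a point): Fixed point of the rack (y +20, z 92 mm): where the middle of the third canister lies when saddled on the tight row. With the row tight the lower canisters' axes are at rack y -10 and +50 mm, z 40 mm.
- plate (a joint): Sliding plate closing the bay's far end, a dark steel upright plate 126 mm wide, 12 mm thick, from just above the base plate to z 75 mm. Value in m: 0 fully open (inner face at rack y +165 mm), grows as it slides towards the step (about 0.085 when the row is tight). Stiff: needs about 3 N to move and stays where it is left.
- plate_push (a point): Centre of the sliding plate's outer face (the face away from the bay, facing rack +y), 50 mm above the table.
- canister_step: Lower canister nearer the step: aluminium tube with black end caps, 60 mm diameter, 120 mm long, about 0.2 kg, lying across the bay floor, free to roll. Origin at its centre; own x along its axis.
- canister_plate: Lower canister nearer the sliding plate, same kind. Origin at its centre; own x along its axis.
- canister_deck: Third canister, same kind, lying loose on top of the step, parallel to the others. Origin at its centre; own x along its axis.
- bottle: Slim amber bottle with a white cap standing on the rack's base plate between the two lower canisters: body 32 mm diameter and 100 mm high, cap 25 mm diameter, 130 mm high in all, about 0.12 kg. Origin at the centre of its underside, z up.
- wafer_box: Bystander: flat round grey wafer box, 112 mm diameter, 34 mm high. Origin at the centre of its underside.
- beaker: Bystander: glass beaker, 68 mm diameter, 80 mm high. Origin at the centre of its underside.
- screwdriver: Bystander: screwdriver 160 mm long lying on the table, its x along the tool.
- jar: Bystander: amber jar, 60 mm diameter, 75 mm high. Origin at the centre of its underside.
- objective: Bystander: microscope objective standing on its 44 mm flange, 67 mm high. Origin at the centre of its underside.
Not all that is in view belongs to the job. What is shaped like the canister_deck but red is not meant.

How it is judged (in metres and radians):
On the way, in this order (a step that is already met when the one before it is completed fails the run):
1. the bottle stands upright on the table, let go (height (world z) of bottle between -0.01 and 0.005 m and angle between bottle's own z axis and vertical below 0.1 rad and linear speed of bottle below 0.02 m/s and contact force between the fingers and bottle below 0.3 N), for 0.2 s.
2. the two lower canisters are pressed firmly together (over 5 N) and against the step (contact force between canister_step and canister_plate above 5 N and y of canister_step in the frame of rack below -0.006 m), for 0.2 s.
At the end, for the whole second after the job is handed in: Bottle upright on the table; lower canisters on the rack floor, touching step and each other within 4 mm; third at rest in the groove on both, within 10 mm across, 20 mm along, 6 mm of seated height, parallel within 0.1 rad (height (world z) of bottle between -0.01 and 0.005 m and angle between bottle's own z axis and vertical below 0.1 rad and linear speed of each of bottle, canister_step, canister_plate, canister_deck below 0.02 m/s and y of canister_step in the frame of rack below -0.006 m and distance between canister_step and canister_plate below 0.064 m and z of each of canister_plate, canister_step in the frame of rack below 0.045 m and y of canister_deck in the frame of rack between 0.01 and 0.03 m and z of canister_deck in the frame of rack between 0.086 and 0.098 m and x of canister_deck in the frame of rack between -0.02 and 0.02 m and angle between the x axis of canister_deck and the x axis of rack, either way round below 0.1 rad).
It fails at once if the lower canisters are crushed together (over 80 N) (contact force between canister_step and canister_plate above 80 N).
It fails at once if the bottle is knocked over (angle between bottle's own z axis and vertical above 0.6 rad).
It fails at once if the third canister falls off the rack (height (world z) of canister_deck below 0.055 m).
It fails at once if a bystander is shifted (over 30 mm) (distance of any of wafer_box, beaker, screwdriver, jar, objective from where it was at the start of the episode above 0.03 m).
It also fails if it takes over 69 s, if anything falls off the work surface, if the arm or the gripper's body presses on something with over 40 N, if the wrist force passes 120 N, or if a joint passes its speed limit or range.

## Working session

There is one attempt and no reset: what is moved stays moved. The work goes in short steps, Python scripts to look and compute and a shell command to move; the robot and the scene stay as the last step left them, time stands still between calls to the robot, and variables do not carry over. Pictures are saved under pics/ and viewed, at most 10 in all, crops included, and the job is handed in when it is done.

```bash
mkdir -p pics
cat > h.py <<'E'
import numpy as np, cv2
from bench import r
from scipy.spatial.transform import Rotation as R
def cloud(p):
    K=np.array(p["K"]);z=p["range_z"].astype(float);v,u=np.mgrid[:z.shape[0],:z.shape[1]]
    c=np.stack([(u-K[0,2])/K[0,0]*z,(v-K[1,2])/K[1,1]*z,z],-1)
    Rm=R.from_rotvec(np.ravel(p["rvec"])).as_matrix()
    w=(c-np.ravel(p["tvec"]))@Rm
    w[z<=0]=np.nan
    return w
def save(p,n): cv2.imwrite("pics/"+n,cv2.cvtColor(p["pixels"],cv2.COLOR_RGB2BGR))
E
python3 - <<'E'
from h import *
ims=[]
for n in ["scene","top"]:
    p=r.snapshot(n); ims.append(p["pixels"]); w=cloud(p)
    np.savez(n+".npz",w=w,px=p["pixels"])
    for t in ["rack","plate","canister_step","canister_deck","bottle","wafer_box","beaker","screwdriver","jar","objective"]:
        for o in r.outline_of(p,t)[:4]:
            if o["score"]>.3:
                q=w[o["region"]];print(n,t,round(o["score"],2),np.round(o["bbox"]),np.nanmedian(q,0).round(),np.nanpercentile(q,98,axis=0).round(),np.nanpercentile(q,2,axis=0).round())
cv2.imwrite("pics/a.png",cv2.resize(cv2.cvtColor(np.vstack(ims),cv2.COLOR_RGB2BGR),None,fx=.78,fy=.78))
print(r.sense(),r.pinch_z)
E
```

```text
scene rack 0.75 [196. 146. 382. 257.] [603. -28.  41.] [630. 192.  83.] [ 484. -142.    3.]
scene plate 0.79 [334. 144. 375. 199.] [552. 181.  56.] [606. 234.  76.] [473. 176.   0.]
scene canister_step 0.79 [258. 164. 309. 220.] [571.  13.  65.] [615.  43.  70.] [499. -10.  35.]
scene canister_deck 0.93 [137. 145. 202. 173.] [ 381. -179.   48.] [ 409. -118.   60.] [ 342. -240.   -0.]
scene canister_deck 0.58 [213. 151. 264. 218.] [584. -78. 124.] [620. -46. 132.] [ 503. -104.   82.]
scene bottle 0.67 [302. 153. 327. 209.] [573.  75.  86.] [579.  92. 140.] [557.  65.  14.]
scene bottle 0.59 [227. 265. 293. 332.] [755. -91.  34.] [801. -40.  36.] [ 699. -139.    5.]
scene wafer_box 0.69 [226. 265. 294. 333.] [754. -91.  34.] [801. -39.  36.] [ 698. -139.    4.]
scene beaker 0.92 [388. 206. 428. 254.] [713. 200.  54.] [742. 232.  80.] [681. 170.   4.]
scene screwdriver 0.6 [262. 157. 278. 163.] [433.  42.  14.] [439.  62.  16.] [412.  14.  -2.]
scene jar 0.73 [132. 192. 170. 243.] [ 553. -239.   54.] [ 565. -212.   76.] [ 512. -266.   -0.]
scene objective 0.7 [302. 130. 322. 156.] [432.
[... 1359 characters left out ...]
 1.1, 'joint_pos': array([ 6.35183819e+01,  7.47107429e+00,  8.52674324e+01, -1.78610491e-04,
        8.72617488e+01, -4.89640156e+00]), 'qd': array([-0.0295718 ,  0.00706805,  0.05373067,  0.12603103, -0.01535543,
        0.18307869]), 'joint_efforts': array([-1.62181412e-03, -5.69317782e+01, -5.00874102e+01, -3.33165699e-04,
        1.19124710e-03, -2.12789547e-05]), 'tool_pos': array([220.74547003, 557.92151867, 231.29670789]), 'tcp_rot': array([-1.79999730e+02,  1.55944444e-04,  1.58414792e+02]), 'ft_force': array([-0.62281962, -0.31597863,  0.73805885]), 'wrist_torque': array([-0.05311901,  0.0391421 , -0.00071885]), 'grip_force': 0.0, 'finger_gap': 85.46182514402246} 18.700000000000003
```

View pics/a.png

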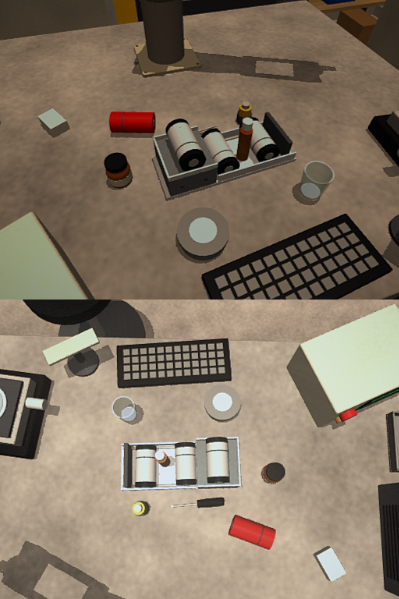

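The pictures show the rack along world y. The candidates for canister_deck are the white tube on the step (scene ~238,185; top ~280,205) and the red cylinder on the table (scene ~170,158; top ~325,300). The white one lies on the step and isn't red, so that is the one meant. Next I'll confirm it in a crop and measure more finely.

Run:
```python
from h import *
d=np.load("top.npz");w=d["w"];px=d["px"]
s=np.load("scene.npz")["w"]
cv2.imwrite("pics/b.png",cv2.resize(cv2.cvtColor(px[165:285,140:370],cv2.COLOR_RGB2BGR),None,fx=3.4,fy=3.4,interpolation=cv2.INTER_CUBIC))
def cyl(W,yl,yh,zl,name,cz):
    q=W.reshape(-1,3);q=q[(q[:,0]>470)&(q[:,0]<640)&(q[:,1]>yl)&(q[:,1]<yh)&(q[:,2]>zl)&(q[:,2]<zl+40)]
    # fit y0,slope,z with radius 30
    from scipy.optimize import least_squares
    xm=(q[:,0].min()+q[:,0].max())/2
    f=lambda a:np.hypot((q[:,1]-a[0]-a[1]*(q[:,0]-xm))*np.cos(a[1]),q[:,2]-a[2])-30
    a=least_squares(f,[(yl+yh)/2,0,cz],loss="soft_l1").x
    print(name,len(q),"x",np.percentile(q[:,0],[1,99]).round(1),"y@xm",a.round(3),"xm",round(xm,1))
for n,W in (("top",w),("scene",s)):
    cyl(W,-106,-44,108,n+" deck",102)
    cyl(W,-16,46,48,n+" step",40)
    cyl(W,95,150,48,n+" plate",40)
    q=W.reshape(-1,3)
    q=q[(q[:,0]>450)&(q[:,0]<660)&(q[:,1]>165)&(q[:,1]<205)&(q[:,2]>66)&(q[:,2]<80)]
    l=np.polyfit(q[:,0],q[:,1],1);print("plate top",len(q),l,np.percentile(q,[1,50,99],axis=0).round(1).tolist())
    q=W.reshape(-1,3);q=q[(q[:,0]>450)&(q[:,0]<660)&(q[:,1]>-160)&(q[:,1]<-25)&(q[:,2]>78)&(q[:,2]<88)]
    if len(q): print("lips",len(q),cv2.minAreaRect(q[:,:2].astype(np.float32)))
    q=W.reshape(-1,3);q=q[(q[:,0]>450)&(q[:,0]<660)&(q[:,1]>20)&(q[:,1]<130)&(q[:,2]>30)&(q[:,2]<38)]
    if len(q): print("rails",len(q),cv2.minAreaRect(q[:,:2].astype(np.float32)))
    for zl,zh in((122,140),(60,100)):
        q=W.reshape(-1,3);q=q[(q[:,0]>530)&(q[:,0]<600)&(q[:,1]>52)&(q[:,1]<96)&(q[:,2]>zl)&(q[:,2]<zh)]
        print("bottle",zl,len(q),np.percentile(q,[3,50,97],axis=0).round(1).tolist())
```

```text
top deck 1563 x [496.3 615.7] y@xm [-7.554e+01  6.800e-02  1.012e+02] xm 556.5
top step 1348 x [491.4 610.9] y@xm [14.966  0.073 39.169] xm 551.8
top plate 1185 x [481.4 600.6] y@xm [1.3141e+02 4.5000e-02 3.8971e+01] xm 541.4
plate top 339 [5.97181418e-02 1.49916670e+02] [[478.6, 174.5, 66.8], [539.8, 181.9, 73.5], [602.6, 191.3, 77.9]]
lips 275 ((556.4130859375, -81.16358947753906), (139.91578674316406, 115.41352844238281), 2.7796103954315186)
rails 178 ((546.8323974609375, 78.41259002685547), (138.2779541015625, 107.04955291748047), 3.1745195388793945)
bottle 122 104 [[548.5, 67.7, 126.8], [559.6, 78.3, 138.2], [570.4, 90.7, 139.9]]
bottle 60 42 [[544.4, 63.3, 61.5], [547.7, 69.4, 81.7], [564.3, 87.0, 98.9]]
scene deck 1721 x [499.8 619.5] y@xm [-7.3627e+01  6.1000e-02  1.0103e+02] xm 558.5
scene step 1378 x [495.6 622. ] y@xm [17.23   0.067 39.017] xm 558.6
scene plate 898 x [486.2 604.9] y@xm [1.33388e+02 4.70000e-02 3.90290e+01] xm 544.2
plate top 354 [5.78409186e-02 1.51697387e+02] [[483.7, 176.0, 66.2], [550.4, 182.8, 73.5], [606.0, 192.7, 76.2]]
lips 508 ((558.4407958984375, -79.43231201171875), (141.56568908691406, 114.37841796875), 3.1887779235839844)
rails 348 ((549.369140625, 71.53013610839844), (140.46588134765625, 109.62164306640625), 2.927820920944214)
bottle 122 169 [[551.8, 68.9, 123.5], [568.0, 78.7, 137.7], [574.7, 90.7, 139.7]]
bottle 60 232 [[560.3, 65.1, 61.5], [575.3, 73.9, 80.9], [578.6, 92.0, 99.1]]
```

View pics/b.png

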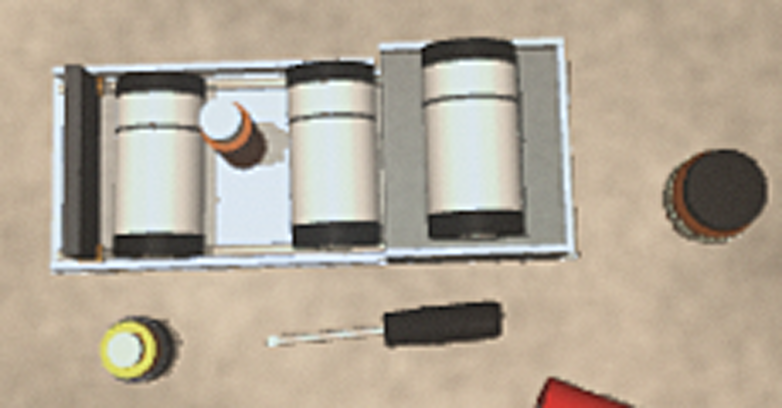

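The crop confirms it: the white canister on the grey step (crop ~470,140) is canister_deck, and the red cylinder at the bottom edge is the look-alike. The bottle cap is at crop (222,120), which is world (561,79) and 140 mm high, as expected standing on the 10 mm base. First move is to a point above the bottle.

```bash
cat >> h.py <<'E'
def to(x,y,z,yaw):
    s=r.sense();A=R.from_euler("xyz",s["tcp_rot"],degrees=True);B=R.from_euler("xyz",[180,0,yaw],degrees=True)
    d=A.inv().apply(np.array([x,y,z])-s["tool_pos"])/1000
    print("shift",d.round(4),"turn",(A.inv()*B).as_rotvec().round(4),"t",round(s["time"],2))
def st():
    s=r.sense();print({k:np.round(s[k],1).tolist() for k in("time","tool_pos","tcp_rot","ft_force","finger_gap","grip_force")})
E
python3 -m jog '[-0.1,-0.065,0.004,0,0,0.18,-0.15,-0.098,0.01,0,0,0.36,-0.2,-0.13,0.013,0,0,0.54,-0.25,-0.162,0.016,0,0,0.72,-0.3,-0.195,0.02,0,0,0.9,-0.35,-0.227,0.022,0,0,1.0,-0.4,-0.26,0.025,0,0,1.138,-0.43,-0.28,0.03,0,0,1.138]' 1
python3 - <<'E'
from h import *
st();to(561,79,200,93.2)
# rack ends
for n in("top","scene"):
    W=np.load(n+".npz")["w"].reshape(-1,3);o=np.array([552.3,12]);a=np.radians(3.2)
    X=(W[:,0]-o[0])*np.cos(a)+(W[:,1]-o[1])*np.sin(a);Y=-(W[:,0]-o[0])*np.sin(a)+(W[:,1]-o[1])*np.cos(a);Z=W[:,2]
    def p(m,nm): print(n,nm,m.sum(),"X",np.percentile(X[m],[1,50,99]).round(1),"Y",np.percentile(Y[m],[1,50,99]).round(1)) if m.sum() else None
    p((abs(X)<80)&(abs(Y)<215)&(Z>6)&(Z<14)&(abs(X)<75),"base")
    p((abs(X)<60)&(Y>178)&(Y<215)&(Z>7)&(Z<14),"base end")
    p((abs(X)<60)&(Y<-30)&(Y>-75)&(Z>69)&(Z<75),"steptop")
    p((abs(X)<60)&(Y>-200)&(Y<-120)&(Z>78)&(Z<86),"backlip")
    p((abs(X)<55)&(Y>140)&(Y<200)&(Z>74)&(Z<78),"platetop")
E
```

```text
time: 2.1
tool_pos: [510.7, 149.1, 203.1]
tcp_rot: [179.9, -0.0, 93.1]
ft_force: [1.1, 0.8, 0.2]
finger_gap: 85.4
grip_force: 0.0
{'time': 2.1, 'tool_pos': [510.7, 149.1, 203.1], 'tcp_rot': [179.9, -0.0, 93.1], 'ft_force': [1.1, 0.8, 0.2], 'finger_gap': 85.4, 'grip_force': 0.0}
shift [-0.0727  0.0464  0.0031] turn [ 0.0014 -0.0003 -0.002 ] t 2.1
top base 1523 X [-71.7 -16.4  63. ] Y [-160.1   66.1  198.3]
top base end 121 X [-55.3  -1.2  53. ] Y [192.1 195.4 198.8]
top steptop 611 X [-59.3  -2.   59.1] Y [-57.8 -44.3 -30.9]
top backlip 107 X [-58.3   0.6  58.3] Y [-150.5 -148.3 -146.4]
top platetop 112 X [-53.9  -7.5  53. ] Y [166.  170.6 175.9]
scene base 1331 X [-65.9  36.4  71.1] Y [-158.5   55.6  193.2]
scene base end 5 X [42.  45.4 48. ] Y [195.7 198.9 200.9]
scene steptop 361 X [-59.1   7.4  55. ] Y [-56.1 -37.9 -30.1]
scene backlip 115 X [-57.2   3.5  58.2] Y [-148.8 -146.9 -144.6]
scene platetop 109 X [-53.6   2.9  54.5] Y [167.5 172.2 178.1]
```

```bash
python3 -m jog '[-0.04,0.025,0.01,0,0,0,-0.073,0.046,0.02,0,0,0,-0.073,0.046,0.04,0,0,0,-0.073,0.046,0.07,0,0,0,-0.073,0.046,0.1,0,0,0,-0.073,0.046,0.126,0,0,0,-0.073,0.046,0.126,0,0,0]' 1
python3 -c "
from h import *
p=r.snapshot('wrist');save(p,'c.png');st()"
```

```text
time: 2.98
tool_pos: [556.7, 81.2, 73.6]
tcp_rot: [-179.7, -0.0, 93.3]
ft_force: [-0.3, 0.6, 0.1]
finger_gap: 85.4
grip_force: 0.0
{'time': 3.0, 'tool_pos': [558.1, 81.2, 75.6], 'tcp_rot': [-179.8, -0.0, 93.3], 'ft_force': [0.7, -0.5, -0.3], 'finger_gap': 85.5, 'grip_force': 0.0}
```

View pics/c.png

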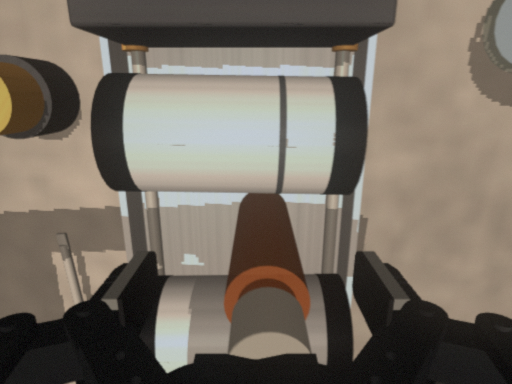

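The wrist view shows the bottle (column ~267) between the open fingers (columns ~140 and ~375). I'll close on it and lift.

```bash
python3 -m jog '[0,0,0,0,0,0,0,0,0,0,0,0,0,0,0,0,0,0,0,0,0,0,0,0,0,0,0,0,0,0,0,0,0,0,0,0,0,0,0,0,0,0,0,0,0,0,0,0]' -1 30
python3 -m jog '[0,0,-0.02,0,0,0,0,0,-0.05,0,0,0,0,0,-0.08,0,0,0,0,0,-0.11,0,0,0,0,0,-0.12,0,0,0,0,0,-0.12,0,0,0]'
python3 -c "
from h import *
p=r.snapshot('scene');save(p,'d.png');st();to(400,330,190,93.2)"
```

```text
time: 4.03
tool_pos: [560.4, 80.5, 77.6]
tcp_rot: [179.9, -0.0, 93.2]
ft_force: [0.3, -0.1, 5.2]
finger_gap: 31.2
grip_force: 30.0
time: 4.78
tool_pos: [559.8, 80.5, 197.2]
tcp_rot: [179.9, 0.0, 93.2]
ft_force: [-0.3, 0.1, -2.3]
finger_gap: 31.2
grip_force: 30.0
{'time': 4.8, 'tool_pos': [559.1, 80.5, 195.9], 'tcp_rot': [-180.0, -0.0, 93.2], 'ft_force': [-0.3, -1.3, -1.8], 'finger_gap': 31.2, 'grip_force': 30.0}
shift [ 0.258  -0.1449  0.006 ] turn [-0.0009 -0.      0.0001] t 4.83
```

View pics/d.png

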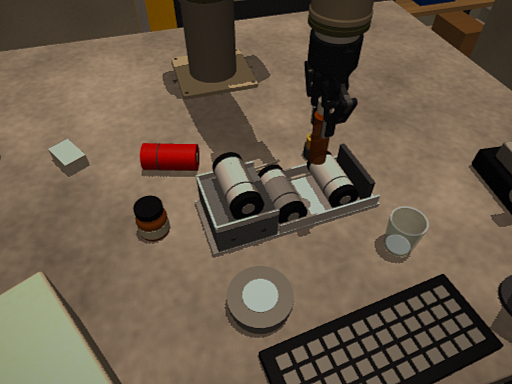

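The bottle is held upright in the air (pixel ~318,138), and the rest is undisturbed. Next I'll carry it to (400,330).

```bash
python3 -m jog '[0.045,-0.025,0,0,0,0,0.095,-0.053,0,0,0,0,0.145,-0.081,0,0,0,0,0.195,-0.109,0,0,0,0,0.235,-0.132,0,0,0,0,0.258,-0.145,0.02,0,0,0,0.258,-0.145,0.05,0,0,0,0.258,-0.145,0.08,0,0,0]'
python3 -m jog '[0,0,0,0,0,0,0,0,0,0,0,0]'
python3 -c "
from h import *
st();to(400,330,69,93.2)"
```

```text
time: 5.82
tool_pos: [398.8, 329.8, 113.9]
tcp_rot: [-179.9, 0.1, 93.3]
ft_force: [1.2, 0.3, -1.2]
finger_gap: 31.5
grip_force: 30.2
time: 6.08
tool_pos: [400.3, 329.9, 116.8]
tcp_rot: [-180.0, 0.0, 93.2]
ft_force: [1.1, -0.0, -1.1]
finger_gap: 31.2
grip_force: 30.2
{'time': 6.1, 'tool_pos': [400.3, 329.9, 116.8], 'tcp_rot': [-180.0, 0.0, 93.2], 'ft_force': [1.1, -0.0, -1.1], 'finger_gap': 31.2, 'grip_force': 30.2}
shift [ 0.0001 -0.0003  0.0478] turn [-0.0005  0.0003 -0.0001] t 6.08
```

```bash
python3 -m jog '[0,0,0.02,0,0,0,0,0,0.035,0,0,0,0,0,0.043,0,0,0,0,0,0.046,0,0,0,0,0,0.048,0,0,0,0,0,0.048,0,0,0,0,0,0.049,0,0,0,0,0,0.049,0,0,0]'
```

```text
time: 7.08
tool_pos: [400.4, 330.1, 67.7]
tcp_rot: [180.0, -0.0, 93.2]
ft_force: [0.3, -0.3, -1.3]
finger_gap: 30.5
grip_force: 30.3
```

```bash
python3 -m jog '[0,0,0.001,0,0,0,0,0,0.001,0,0,0]'; python3 -m jog '[0,0,0.001,0,0,0,0,0,0.001,0,0,0]'
python3 -c "
from h import *
p=r.snapshot('top');w=cloud(p);q=w.reshape(-1,3);st()
o=r.outline_of(p,'bottle')
for i in o[:2]: print(i['score'],i['bbox'],np.nanpercentile(w[i['region']],[5,95],axis=0).round())"
```

```text
time: 7.32
tool_pos: [400.7, 330.3, 67.6]
tcp_rot: [180.0, -0.0, 93.2]
ft_force: [-2.9, -2.2, 6.7]
finger_gap: 30.9
grip_force: 30.8
time: 7.58
tool_pos: [400.8, 330.5, 67.5]
tcp_rot: [179.9, -0.0, 93.2]
ft_force: [-4.9, -3.7, 14.5]
finger_gap: 31.0
grip_force: 31.6
{'time': 7.6, 'tool_pos': [400.8, 330.5, 67.5], 'tcp_rot': [179.9, -0.0, 93.2], 'ft_force': [-5.3, -4.0, 14.8], 'finger_gap': 31.4, 'grip_force': 31.6}
0.66 [83.1, 270.7, 108.4, 280.1] [[387. 313.  11.]
 [416. 325. 127.]]
```

Contact with the table (14 N), so I'll release and retreat. Opening swings the pads upward.

```bash
python3 -m jog '[0,0,-0.0015,0,0,0,0,0,-0.0015,0,0,0,0,0,-0.0015,0,0,0]' 
python3 -m jog '[0,0,0,0,0,0,0,0,0,0,0,0,0,0,0,0,0,0,0,0,0,0,0,0,0,0,0,0,0,0,0,0,0,0,0,0]' 1
python3 -m jog '[0,0,-0.02,0,0,0,0,0,-0.05,0,0,0,0,0,-0.1,0,0,0,0,0,-0.13,0,0,0,0,0,-0.13,0,0,0]'
python3 -c "
from h import *
p=r.snapshot('scene');save(p,'e.png');st();to(545,245,150,93.2)
w=cloud(p);q=w.reshape(-1,3);q=q[(abs(q[:,0]-400)<40)&(abs(q[:,1]-330)<40)&(q[:,2]>5)&(q[:,2]<140)]
for a,b in((10,60),(60,100),(115,140)):
  m=(q[:,2]>a)&(q[:,2]<b);print(m.sum(),np.percentile(q[m],[3,50,97],axis=0).round().tolist())"
```

```text
time: 8.05
tool_pos: [400.7, 330.3, 67.6]
tcp_rot: [180.0, -0.0, 93.2]
ft_force: [-0.8, -0.1, 6.2]
finger_gap: 31.2
grip_force: 30.8
time: 8.8
tool_pos: [400.3, 330.0, 67.1]
tcp_rot: [180.0, -0.0, 93.2]
ft_force: [0.5, -0.2, 0.1]
finger_gap: 85.2
grip_force: 0.0
time: 9.43
tool_pos: [402.0, 331.2, 200.6]
tcp_rot: [179.7, -0.2, 93.2]
ft_force: [0.4, 0.1, 0.4]
finger_gap: 85.7
grip_force: 0.0
{'time': 9.5, 'tool_pos': [401.0, 330.5, 198.3], 'tcp_rot': [179.9, -0.1, 93.2], 'ft_force': [-0.2, 0.1, -0.8], 'finger_gap': 85.5, 'grip_force': 0.0}
shift [-0.0935  0.1388  0.0485] turn [ 0.0024 -0.0014  0.0002] t 9.47
233 [[398.0, 315.0, 11.0], [415.0, 321.0, 36.0], [420.0, 339.0, 59.0]]
232 [[395.0, 314.0, 62.0], [414.0, 322.0, 84.0], [419.0, 341.0, 100.0]]
116 [[393.0, 319.0, 116.0], [407.0, 327.0, 128.0], [416.0, 341.0, 131.0]]
```

View pics/e.png

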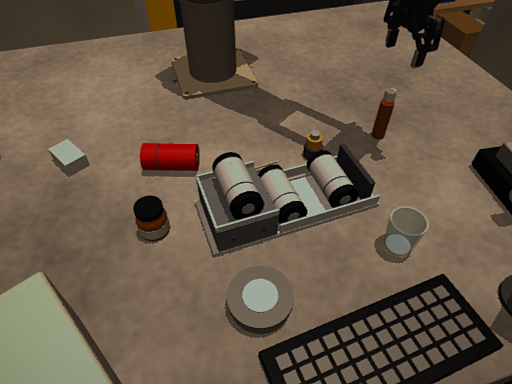

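The bottle stands upright on the table at (385,113). Next I'll shut the fingers and go behind the plate, whose outer face is at about y 189.

```bash
python3 -m jog '[-0.03,0.045,0.015,0,0,0,-0.06,0.09,0.03,0,0,0,-0.093,0.136,0.048,0,0,0,-0.093,0.136,0.07,0,0,0,-0.093,0.136,0.11,0,0,0,-0.093,0.136,0.14,0,0,0,-0.093,0.136,0.158,0,0,0,-0.093,0.136,0.158,0,0,0]' -1 30
python3 -c "
from h import *
st();to(541,210,40,93.2)
p=r.snapshot('top');w=cloud(p)[:,:].reshape(-1,3)
q=w[(abs(w[:,0]-540)<55)&(w[:,1]>150)&(w[:,1]<200)&(w[:,2]>73)&(w[:,2]<78)];print(np.percentile(q,[2,50,98],axis=0))"
```

```text
time: 10.48
tool_pos: [539.4, 244.1, 36.7]
tcp_rot: [-179.8, 0.1, 93.2]
ft_force: [-0.5, 0.2, 0.0]
finger_gap: 0.1
grip_force: 0.0
{'time': 10.5, 'tool_pos': [539.4, 244.1, 36.7], 'tcp_rot': [-179.8, 0.1, 93.2], 'ft_force': [-0.5, 0.2, 0.0], 'finger_gap': 0.1, 'grip_force': 0.0}
shift [-0.0342 -0.0004 -0.0033] turn [-0.0043  0.0013  0.0003] t 10.47
[[487.02033447 175.6299438   73.15157188]
 [539.79758122 183.21793104  74.60221783]
 [591.44792798 189.91793047  77.24579452]]
```

```bash
python3 -m jog '[-0.02,0,-0.002,0,0,0,-0.035,0,-0.003,0,0,0,-0.041,0,-0.003,0,0,0,-0.046,0,-0.003,0,0,0,-0.051,0,-0.003,0,0,0,-0.056,0,-0.003,0,0,0,-0.061,0,-0.003,0,0,0,-0.066,0,-0.003,0,0,0]'; python3 -m jog '[-0.005,0,0,0,0,0,-0.01,0,0,0,0,0,-0.015,0,0,0,0,0,-0.02,0,0,0,0,0,-0.025,0,0,0,0,0,-0.029,0,0,0,0,0,-0.033,0,0,0,0,0,-0.036,0,0,0,0,0]'
```

```text
time: 11.52
tool_pos: [545.1, 178.7, 42.1]
tcp_rot: [180.0, -0.0, 93.2]
ft_force: [1.6, 3.7, 3.1]
finger_gap: -0.1
grip_force: 1.7
time: 12.52
tool_pos: [546.9, 142.7, 42.0]
tcp_rot: [-180.0, 0.0, 93.2]
ft_force: [1.5, 2.4, 1.0]
finger_gap: -0.0
grip_force: 1.6
```

```bash
python3 -m jog '[-0.003,0,0,0,0,0,-0.006,0,0,0,0,0,-0.008,0,0,0,0,0,-0.01,0,0,0,0,0,-0.011,0,0,0,0,0,-0.012,0,0,0,0,0]'; python3 -m jog '[-0.001,0,0,0,0,0,-0.002,0,0,0,0,0]'; python3 -m jog '[-0.001,0,0,0,0,0,-0.002,0,0,0,0,0]'
```

```text
time: 13.28
tool_pos: [547.6, 131.0, 42.0]
tcp_rot: [-180.0, -0.0, 93.2]
ft_force: [0.9, 3.7, -0.3]
finger_gap: -0.2
grip_force: 1.9
time: 13.52
tool_pos: [547.7, 128.9, 42.0]
tcp_rot: [-180.0, -0.0, 93.2]
ft_force: [1.9, 4.1, 0.0]
finger_gap: 0.1
grip_force: 1.8
time: 13.78
tool_pos: [547.8, 127.1, 42.0]
tcp_rot: [-180.0, -0.0, 93.2]
ft_force: [1.6, 5.7, -0.4]
finger_gap: -0.0
grip_force: 2.9
```

```bash
python3 -m jog '[-0.001,0,0,0,0,0,-0.001,0,0,0,0,0]'; python3 -m jog '[-0.001,0,0,0,0,0,-0.001,0,0,0,0,0]';python3 -m jog '[-0.001,0,0,0,0,0,-0.001,0,0,0,0,0]'
```

```text
time: 14.02
tool_pos: [547.9, 126.2, 42.0]
tcp_rot: [-180.0, -0.0, 93.2]
ft_force: [1.1, 5.9, -1.3]
finger_gap: 0.2
grip_force: 2.6
time: 14.28
tool_pos: [547.9, 125.7, 42.0]
tcp_rot: [-180.0, -0.1, 93.2]
ft_force: [1.8, 7.6, -1.2]
finger_gap: -0.1
grip_force: 3.8
time: 14.52
tool_pos: [547.9, 125.6, 42.0]
tcp_rot: [180.0, -0.1, 93.2]
ft_force: [1.8, 12.3, -1.3]
finger_gap: 0.1
grip_force: 6.1
```

```bash
python3 -m jog '[-0.001,0,0,0,0,0,-0.001,0,0,0,0,0]'; python3 -m jog '[-0.001,0,0,0,0,0,-0.001,0,0,0,0,0]'; python3 -m jog '[-0.0005,0,0,0,0,0,-0.0005,0,0,0,0,0,-0.0005,0,0,0,0,0,-0.0005,0,0,0,0,0]'
```

```text
time: 14.78
tool_pos: [547.9, 125.6, 42.0]
tcp_rot: [180.0, -0.2, 93.2]
ft_force: [1.3, 17.4, -1.5]
finger_gap: -0.1
grip_force: 8.4
time: 15.02
tool_pos: [547.9, 125.6, 42.1]
tcp_rot: [180.0, -0.3, 93.3]
ft_force: [0.8, 21.6, -1.9]
finger_gap: -0.0
grip_force: 10.7
time: 15.52
tool_pos: [547.9, 125.6, 42.1]
tcp_rot: [180.0, -0.3, 93.3]
ft_force: [1.4, 24.2, -1.4]
finger_gap: -0.4
grip_force: 11.8
```

The row is solid: no more travel, with force rising to 24 N. I'll hold a moment, then back off and look.

```bash
python3 -m jog '[0,0,0,0,0,0,0,0,0,0,0,0,0,0,0,0,0,0,0,0,0,0,0,0]'; python3 -m jog '[0.004,0,0,0,0,0,0.01,0,0,0,0,0,0.03,0,0,0,0,0,0.06,0,-0.02,0,0,0,0.08,0,-0.06,0,0,0,0.08,0,-0.12,0,0,0,0.08,0,-0.17,0,0,0,0.08,0,-0.17,0,0,0]' 1
python3 - <<'E'
from h import *
from scipy.optimize import least_squares
st()
for n in("top","scene"):
    p=r.snapshot(n);W=cloud(p)
    if n=="scene":save(p,"f.png")
    q0=W.reshape(-1,3)
    for nm,yl,yh,zl,cz in(("deck",-106,-44,108,102),("step",-20,40,48,40),("plate",43,100,48,40)):
        q=q0[(q0[:,0]>470)&(q0[:,0]<640)&(q0[:,1]>yl)&(q0[:,1]<yh)&(q0[:,2]>zl)&(q0[:,2]<zl+40)]
        f=lambda a:np.hypot((q[:,1]-a[0]-a[1]*(q[:,0]-553)),q[:,2]-a[2])-30
        print(n,nm,least_squares(f,[(yl+yh)/2,0,cz],loss="soft_l1").x.round(3),np.percentile(q[:,0],[1,99]).round(1))
E
```

```text
time: 16.02
tool_pos: [547.9, 125.5, 42.1]
tcp_rot: [180.0, -0.3, 93.3]
ft_force: [1.3, 23.0, -1.9]
finger_gap: 0.2
grip_force: 11.8
time: 17.02
tool_pos: [546.6, 203.0, 218.3]
tcp_rot: [179.4, -0.1, 93.2]
ft_force: [-1.0, -0.2, -1.2]
finger_gap: 85.5
grip_force: 0.0
{'time': 17.0, 'tool_pos': [546.6, 203.0, 218.3], 'tcp_rot': [179.4, -0.1, 93.2], 'ft_force': [-1.0, -0.2, -1.2], 'finger_gap': 85.5, 'grip_force': 0.0}
top deck [-7.57250e+01  6.40000e-02  1.01283e+02] [496.1 615.7]
top step [11.233  0.051 39.363] [492.1 611.9]
top plate [7.1598e+01 5.0000e-02 3.9124e+01] [484.1 602.6]
scene deck [-7.40240e+01  6.20000e-02  1.01039e+02] [499.4 619.5]
scene step [1.2911e+01 3.9000e-02 3.9104e+01] [495.3 623.8]
scene plate [7.3384e+01 5.2000e-02 3.9037e+01] [488.  607.8]
```

View pics/f.png

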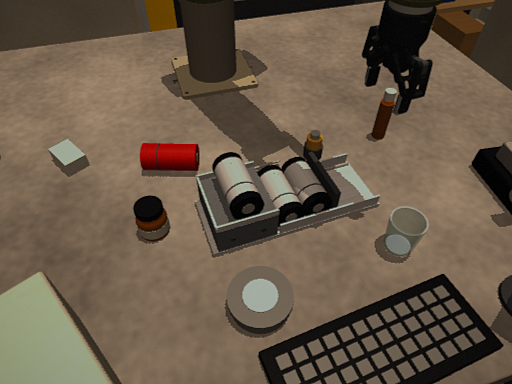

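The row is tight, with axes 60 mm apart at y 12 and 72, so the groove is at about y 42. The deck canister is unmoved at (558,-75). I'll turn the hand a quarter and go above it, then cage it between half-open fingers so it can be rolled under control.

```bash
python3 -m jog '[-0.03,0,0,0,0,0.17,-0.07,0,0,0,0,0.34,-0.11,0,0,0,0,0.51,-0.15,-0.002,0,0,0,0.68,-0.19,-0.003,0,0,0,0.85,-0.23,-0.004,0,0,0,1.02,-0.26,-0.004,0,0,0,1.19,-0.278,-0.004,0,0,0,1.36]' 1; python3 -m jog '[0,0,0,0,0,0.17,0,0,0,0,0,0.21,0,0,0,0,0,0.21]' 1
python3 -c "
from h import *
st();to(557.8,-74.6,150,3.2);to(557.8,-74.6,74,3.2)"
```

```text
time: 18.12
tool_pos: [554.0, -77.6, 209.4]
tcp_rot: [-179.9, 0.2, 14.9]
ft_force: [-0.3, -0.4, -0.5]
finger_gap: 85.4
grip_force: 0.0
time: 18.5
tool_pos: [554.3, -76.1, 209.8]
tcp_rot: [-179.9, 0.2, 3.3]
ft_force: [1.2, -0.2, -0.3]
finger_gap: 85.3
grip_force: 0.0
{'time': 18.5, 'tool_pos': [554.3, -76.1, 209.8], 'tcp_rot': [-179.9, 0.2, 3.3], 'ft_force': [1.2, -0.2, -0.3], 'finger_gap': 85.3, 'grip_force': 0.0}
shift [ 0.0038 -0.0012  0.0598] turn [-0.001   0.0035  0.0011] t 18.5
shift [ 0.0041 -0.0011  0.1358] turn [-0.001   0.0035  0.0011] t 18.5
```

```bash
python3 -m jog '[0.004,-0.001,0.03,0,0.0035,0,0.004,-0.001,0.06,0,0.0035,0,0.004,-0.001,0.09,0,0.0035,0,0.004,-0.001,0.11,0,0.0035,0,0.004,-0.001,0.125,0,0.0035,0,0.004,-0.001,0.135,0,0.0035,0,0.004,-0.001,0.135,0,0.0035,0]' 1;  python3 -m jog '[0,0,0,0,0,0,0,0,0,0,0,0,0,0,0,0,0,0,0,0,0,0,0,0]' 0.68 20
python3 -c "
from h import *
p=r.snapshot('wrist');save(p,'g.png');st()
p=r.snapshot('scene');save(p,'g2.png')"
```

```text
time: 19.38
tool_pos: [559.0, -75.2, 76.7]
tcp_rot: [-180.0, -0.2, 3.3]
ft_force: [0.9, 0.2, 0.3]
finger_gap: 85.6
grip_force: 0.0
time: 19.88
tool_pos: [559.4, -75.3, 77.4]
tcp_rot: [180.0, -0.2, 3.3]
ft_force: [0.1, -0.6, 0.2]
finger_gap: 71.6
grip_force: 0.0
{'time': 19.9, 'tool_pos': [559.3, -75.3, 77.2], 'tcp_rot': [180.0, -0.2, 3.3], 'ft_force': [-0.2, -0.1, -1.2], 'finger_gap': 71.7, 'grip_force': 0.0}
```

View pics/g.png

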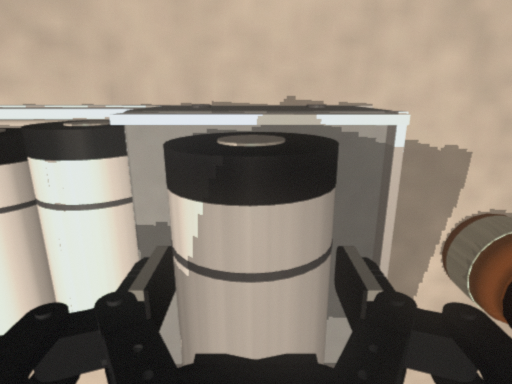

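The canister sits between the pads with clearance on both sides (columns ~172–335). I'll roll it towards the bay.

```bash
python3 -m jog '[0,-0.006,0,0,0,0,0,-0.012,0,0,0,0,0,-0.018,0,0,0,0,0,-0.024,0,0,0,0,0,-0.03,0,0,0,0,0,-0.036,0,0,0,0,0,-0.042,0,0,0,0,0,-0.048,0,0,0,0]'; python3 -c "
from h import *
p=r.snapshot('scene');save(p,'h.png')"; python3 -m jog '[0,-0.004,0,0,0,0,0,-0.008,0,0,0,0,0,-0.012,0,0,0,0,0,-0.016,0,0,0,0]'
```

```text
time: 20.98
tool_pos: [556.5, -26.9, 77.1]
tcp_rot: [-180.0, -0.2, 3.3]
ft_force: [0.1, 0.7, 0.2]
finger_gap: 71.9
grip_force: 0.0
time: 21.52
tool_pos: [555.6, -11.1, 77.1]
tcp_rot: [180.0, -0.2, 3.3]
ft_force: [0.8, -0.2, 0.2]
finger_gap: 71.8
grip_force: 0.0
```

View pics/h.png

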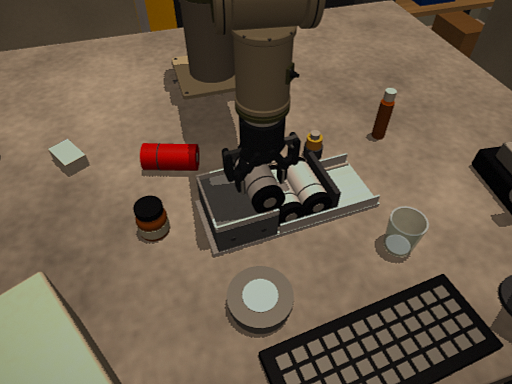

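The canister is rolling along in the cage, parallel to the rack (pixel ~262,188). I'll continue to the groove at a slow speed.

```bash
python3 -m jog '[0,-0.004,0,0,0,0,0,-0.008,0,0,0,0,0,-0.012,0,0,0,0,0,-0.016,0,0,0,0,0,-0.02,0,0,0,0,0,-0.024,0,0,0,0,0,-0.028,0,0,0,0,0,-0.032,0,0,0,0]';python3 -m jog '[0,-0.004,0.001,0,0,0,0,-0.008,0.002,0,0,0,0,-0.012,0.003,0,0,0,0,-0.016,0.004,0,0,0,0,-0.02,0.004,0,0,0,0,-0.022,0.004,0,0,0,0,-0.022,0.004,0,0,0,0,-0.022,0.004,0,0,0]'
python3 - <<'E'
from h import *
from scipy.optimize import least_squares
p=r.snapshot("scene");q0=cloud(p).reshape(-1,3)
for nm,yl,yh,zl,zh,cz,x0 in(("deck",10,75,80,122,92,580),("step",-20,30,48,72,40,560),("plate",55,100,48,72,40,560)):
    q=q0[(q0[:,0]>x0)&(q0[:,0]<640)&(q0[:,1]>yl)&(q0[:,1]<yh)&(q0[:,2]>zl)&(q0[:,2]<zh)]
    f=lambda a:np.hypot((q[:,1]-a[0]-a[1]*(q[:,0]-553)),q[:,2]-a[2])-30
    print(nm,len(q),least_squares(f,[(yl+yh)/2,0.05,cz],loss="soft_l1").x.round(3),np.percentile(q[:,0],[1,99]))
E
```

```text
time: 22.52
tool_pos: [554.3, 20.4, 77.6]
tcp_rot: [180.0, -0.3, 3.2]
ft_force: [0.9, -0.5, 0.3]
finger_gap: 71.8
grip_force: 0.2
time: 23.52
tool_pos: [552.6, 42.5, 73.1]
tcp_rot: [180.0, -0.2, 3.3]
ft_force: [1.0, 0.8, 0.0]
finger_gap: 71.5
grip_force: 0.0
deck 771 [4.4528e+01 8.6000e-02 8.9758e+01] [580.93195119 612.79225924]
step 613 [14.011  0.042 38.695] [560.25762609 624.27698191]
plate 178 [121.615  -0.763  33.861] [563.49424175 610.95626729]
```

```bash
python3 -m jog '[0,0,0,0,0,0,0,0,0,0,0,0,0,0,0,0,0,0]' 1; python3 -m jog '[0,0,-0.02,0,0,0,0,0,-0.05,0,0,0,0,0,-0.09,0,0,0,0,0,-0.13,0,0,0,0,0.03,-0.17,0,0,0,0,0.08,-0.2,0,0,0,0,0.13,-0.2,0,0,0,0,0.18,-0.2,0,0,0]'
python3 - <<'E'
from h import *
from scipy.optimize import least_squares
st()
for n in("top","scene"):
    p=r.snapshot(n);q0=cloud(p).reshape(-1,3)
    for nm,yl,yh,zl,zh,cz in(("deck",10,75,95,125,92),("step",-20,30,48,72,40),("plate",60,100,48,68,40)):
        q=q0[(q0[:,0]>490)&(q0[:,0]<640)&(q0[:,1]>yl)&(q0[:,1]<yh)&(q0[:,2]>zl)&(q0[:,2]<zh)]
        f=lambda a:np.hypot((q[:,1]-a[0]-a[1]*(q[:,0]-553)),q[:,2]-a[2])-30
        print(n,nm,len(q),least_squares(f,[(yl+yh)/2,0.05,cz],loss="soft_l1").x.round(3),np.percentile(q[:,0],[1,99]).round(1))
    if n=="scene": save(p,"i.png")
E
```

```text
time: 23.95
tool_pos: [552.6, 42.5, 73.1]
tcp_rot: [-180.0, -0.2, 3.2]
ft_force: [0.1, 0.5, -0.6]
finger_gap: 85.3
grip_force: 0.0
time: 24.95
tool_pos: [562.4, -138.7, 275.8]
tcp_rot: [179.9, -0.4, 3.3]
ft_force: [0.1, -0.1, -0.5]
finger_gap: 85.5
grip_force: 0.0
{'time': 25.0, 'tool_pos': [562.4, -138.7, 275.8], 'tcp_rot': [179.9, -0.4, 3.3], 'ft_force': [0.1, -0.1, -0.5], 'finger_gap': 85.5, 'grip_force': 0.0}
top deck 1518 [4.4109e+01 5.9000e-02 9.0372e+01] [491.5 608.2]
top step 789 [12.394  0.052 39.133] [492.3 611.9]
top plate 357 [7.6731e+01 6.2000e-02 3.7893e+01] [490.4 601.5]
scene deck 1586 [4.5766e+01 5.5000e-02 9.0111e+01] [492.7 612.3]
scene step 1087 [13.657  0.044 38.829] [496.6 624.1]
scene plate 178 [8.6253e+01 5.8000e-02 3.3312e+01] [491.7 609.5]
```

View pics/i.png

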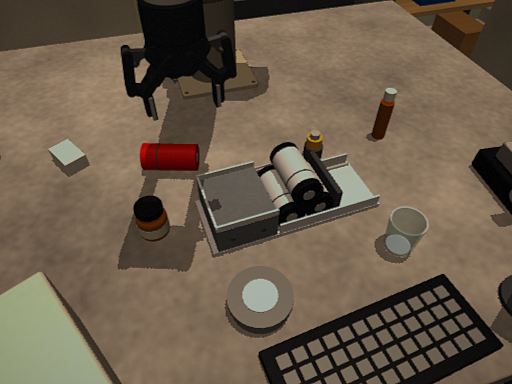

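The third canister sits in the groove, square (pixel ~300,172), and the bottle still stands. The spacing of the lower pair looks a little wide, so I'll measure it with the height held fixed.

Run:
```python
from h import *
from scipy.optimize import least_squares
for n in("top","scene"):
    p=r.snapshot(n);q0=cloud(p).reshape(-1,3)
    for nm,yl,yh,zl,zh,cz in(("deck",10,75,95,125,90.3),("step",-20,30,48,72,39.1),("plate",72,108,50,72,39.1)):
        sel=(q0[:,0]>500)&(q0[:,0]<600)&(q0[:,2]>zl)&(q0[:,2]<zh)
        s=q0[:,1]-.056*(q0[:,0]-553);q=q0[sel&(s>yl)&(s<yh)];s=s[sel&(s>yl)&(s<yh)]
        m=np.abs(np.hypot(s-{"deck":45,"step":13,"plate":74.5}[nm],q[:,2]-cz)-30)<4
        f=lambda a:np.hypot(s[m]-a[0],q[m,2]-cz)-30
        print(n,nm,m.sum(),least_squares(f,[s[m].mean()],loss="soft_l1").x.round(2))
    s=q0[:,1]-.056*(q0[:,0]-553);t=s[(q0[:,0]>490)&(q0[:,0]<600)&(q0[:,2]>72.5)&(q0[:,2]<77)&(s>95)&(s<125)]
    print("platetop",len(t),np.percentile(t,[2,50,98]).round(1))
```

```text
top deck 1267 [44.06]
top step 606 [12.58]
top plate 476 [75.35]
platetop 219 [105.9 112.2 117.2]
scene deck 1153 [45.84]
scene step 737 [14.4]
scene plate 77 [77.4]
platetop 215 [107.1 112.6 118.9]
```

The spacing is about 63 mm against a limit of 64, so the canister spread the row as it settled in. I'll nudge the plate tight again, gently, with the hand high enough to clear the top canister.

```bash
python3 -c "
from h import *
to(541,215,240,93.2)"
python3 -m jog '[0,-0.04,0,0,0,-0.17,0,-0.08,0,0,0,-0.34,0,-0.13,0,0,0,-0.51,0,-0.18,0,0,0,-0.68,0,-0.23,0.01,0,0,-0.85,0,-0.28,0.02,0,0,-1.02,0,-0.32,0.03,0,0,-1.19,0,-0.355,0.035,0,0,-1.36]' -1 20
python3 -m jog '[0,0,0,0,0,-0.17,0,0,0,0,0,-0.21,0,0,0,0,0,-0.21]'
python3 -c "
from h import *
st();to(542,190,52,93.2)"
```

```text
shift [-0.0019 -0.3536  0.0343] turn [ 0.0036 -0.0036 -1.572 ] t 25.15
time: 26.15
tool_pos: [540.6, 220.5, 238.3]
tcp_rot: [179.8, -0.1, 81.7]
ft_force: [1.6, 0.3, 0.6]
finger_gap: -0.0
grip_force: 0.0
time: 26.52
tool_pos: [541.3, 218.7, 238.8]
tcp_rot: [179.8, -0.0, 93.3]
ft_force: [0.7, 0.4, 0.0]
finger_gap: 0.2
grip_force: 0.0
{'time': 26.5, 'tool_pos': [541.3, 218.7, 238.8], 'tcp_rot': [179.8, -0.0, 93.3], 'ft_force': [0.7, 0.4, 0.0], 'finger_gap': 0.2, 'grip_force': 0.0}
shift [-0.0288 -0.0017  0.1868] turn [ 0.004  -0.0005  0.0017] t 26.52
```

```bash
python3 -m jog '[0,0,0.05,0,0,0,0,0,0.1,0,0,0,0,0,0.15,0,0,0,0,0,0.185,0,0,0,-0.02,0,0.187,0,0,0,-0.05,0,0.187,0,0,0,-0.075,0,0.187,0,0,0,-0.08,0,0.187,0,0,0]'
python3 -m jog '[-0.003,0,0,0,0,0,-0.005,0,0,0,0,0,-0.006,0,0,0,0,0,-0.007,0,0,0,0,0]'; python3 -m jog '[-0.001,0,0,0,0,0,-0.002,0,0,0,0,0]'
```

```text
time: 27.52
tool_pos: [548.6, 135.8, 53.4]
tcp_rot: [179.6, -0.0, 93.1]
ft_force: [-0.4, -0.1, 0.4]
finger_gap: 0.2
grip_force: 0.0
time: 28.02
tool_pos: [547.5, 130.8, 51.0]
tcp_rot: [179.8, -0.0, 93.2]
ft_force: [0.4, 0.1, -0.6]
finger_gap: -0.2
grip_force: 0.0
time: 28.28
tool_pos: [547.5, 129.0, 51.0]
tcp_rot: [179.8, -0.0, 93.2]
ft_force: [-0.5, 3.4, -0.3]
finger_gap: 0.1
grip_force: 1.7
```

```bash
python3 -m jog '[-0.0005,0,0,0,0,0,-0.001,0,0,0,0,0,-0.0015,0,0,0,0,0,-0.002,0,0,0,0,0]'; python3 -m jog '[-0.0005,0,0,0,0,0,-0.001,0,0,0,0,0]'; python3 -m jog '[-0.0005,0,0,0,0,0,-0.001,0,0,0,0,0]'; python3 -m jog '[-0.0005,0,0,0,0,0,-0.001,0,0,0,0,0]'
```

```text
time: 28.78
tool_pos: [547.6, 127.9, 51.0]
tcp_rot: [179.8, -0.1, 93.2]
ft_force: [-0.2, 10.3, -1.4]
finger_gap: 0.2
grip_force: 4.5
time: 29.02
tool_pos: [547.6, 126.9, 51.0]
tcp_rot: [179.8, -0.1, 93.2]
ft_force: [0.2, 8.3, -1.8]
finger_gap: 0.1
grip_force: 4.5
time: 29.28
tool_pos: [547.7, 125.9, 51.0]
tcp_rot: [179.8, -0.1, 93.2]
ft_force: [-1.0, 9.4, -1.0]
finger_gap: 0.0
grip_force: 4.5
time: 29.52
tool_pos: [547.8, 125.6, 51.0]
tcp_rot: [179.8, -0.2, 93.2]
ft_force: [-0.4, 13.9, -2.3]
finger_gap: -0.3
grip_force: 6.9
```

Back at 125.6, where the row went solid before. I'll release, retreat and verify.

```bash
python3 -m jog '[-0.0005,0,0,0,0,0,-0.0005,0,0,0,0,0,0.0005,0,0,0,0,0,0.002,0,0,0,0,0,0.01,0,0,0,0,0,0.03,0,0,0,0,0,0.07,0,-0.02,0,0,0,0.07,0,-0.06,0,0,0]'; python3 -m jog '[0,0,-0.06,0,0,0,0,0,-0.12,0,0,0,0.0,0,-0.12,0,0,0]'
python3 - <<'E'
from h import *
from scipy.optimize import least_squares
for n in("top","scene"):
    p=r.snapshot(n);q0=cloud(p).reshape(-1,3)
    for nm,yl,yh,zl,zh,cz,y0 in(("deck",10,75,95,125,91,43),("step",-20,30,48,72,39.1,12.5),("plate",70,108,50,72,39.1,73)):
        sel=(q0[:,0]>500)&(q0[:,0]<600)&(q0[:,2]>zl)&(q0[:,2]<zh)
        s=q0[:,1]-.056*(q0[:,0]-553);q=q0[sel&(s>yl)&(s<yh)];s=s[sel&(s>yl)&(s<yh)]
        m=np.abs(np.hypot(s-y0,q[:,2]-cz)-30)<4
        f=lambda a:np.hypot(s[m]-a[0],q[m,2]-a[1])-30 if nm=="deck" else np.hypot(s[m]-a[0],q[m,2]-cz)-30
        print(n,nm,m.sum(),least_squares(f,[y0,cz],loss="soft_l1").x.round(2))
    w=cloud(p)
    for t in ("wafer_box","beaker","screwdriver","jar","objective","bottle"):
        o=r.outline_of(p,t)
        if o: print(t,round(o[0]["score"],2),np.nanmedian(w[o[0]["region"]],0).round())
st()
E
```

```text
time: 30.52
tool_pos: [541.6, 196.2, 109.6]
tcp_rot: [-180.0, 0.0, 93.4]
ft_force: [-0.1, 0.2, 0.3]
finger_gap: 0.2
grip_force: 0.0
time: 30.9
tool_pos: [546.6, 195.3, 238.5]
tcp_rot: [179.1, -0.1, 93.2]
ft_force: [0.8, -0.2, 0.1]
finger_gap: -0.3
grip_force: 0.0
top deck 1278 [41.6  91.09]
top step 581 [11.36 39.1 ]
top plate 452 [71.81 39.1 ]
wafer_box 0.57 [743. -90.  33.]
beaker 0.68 [716. 206.  44.]
screwdriver 0.83 [441. -57.  22.]
jar 0.6 [ 530. -236.   73.]
objective 0.76 [419. 137.  53.]
scene deck 1169 [43.43 91.12]
scene step 692 [13.23 39.1 ]
scene plate 78 [75.09 39.1 ]
wafer_box 0.66 [755. -90.  34.]
beaker 0.96 [713. 200.  54.]
screwdriver 0.57 [436.  23.  14.]
jar 0.62 [ 554. -239.   56.]
objective 0.93 [432. 139.  43.]
bottle 0.68 [413. 323.  70.]
{'time': 31.6, 'tool_pos': [543.4, 193.3, 230.9], 'tcp_rot': [179.8, 0.0, 93.2], 'ft_force': [0.6, -0.3, -0.3], 'finger_gap': 0.1, 'grip_force': 0.0}
```

The row is tight again at about 60.5 mm, with the third canister centred and the bystanders unmoved, so I'm handing in.

```bash
python3 -c "
from bench import r
print(r.hand_in())"
```

```text
the job is handed in; nothing more can be done
None
```

The job is handed in at about 32 s of the 69 s allowed, verdict not shown: bottle upright on the table, row pressed solid at about 24 N (lower canisters about 60.5 mm apart in the top view), third canister rolled into the groove, square and in line, after which I nudged the plate tight again because the row had spread; bystanders unmoved.

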